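# Raise the lamp stem and hold it for clamping

## Robot

A 6-joint arm with a two-finger parallel gripper is mounted at the origin on the work surface. World frame = base frame: x ahead of the robot, y to its left, z up, the work surface at z = 0. Lengths are in mm, angles in rad, forces in N, time in s.
With the tool pointing down it reaches from about 350 to 775 mm from the base axis. Payload 7.3 kg.
Tool frame: the origin (TCP) lies at the very end of the fingers, on their centre line; the grasp point (between the pads) lies 19 mm behind it (pinch_z is the distance from the TCP to the grasp point, in mm); z points along the fingers, y is the direction in which the jaws open and shut (so a half turn about z gives the same grasp; the last joint's range is limited). The gripper opens to 92 mm and grips with 3 to 60 N. Pads are 19 mm wide; open, the fingers measure 130 mm over their backs; the gripper's body (75 mm by 190 mm) begins 47 mm behind the grasp point.
Start: joints at [0.971, 0.342, 1.524, -0, 1.275, -0.146], TCP at [230.141, 471.89, 226.741] pointing down, gripper open.
Joint ranges: [-2.53, 2.53], [-0.77, 2.02], [0.04, 2.7], [-1, 4.14], [0.28, 2.66], [-3.11, 3.11]. Speed limits (rad/s): [2.57, 2.57, 3.14, 3.14, 3.14, 3.14].

## Interface

Orientations are given as [roll, pitch, yaw] about the fixed x, y, z axes, in that order (R = Rz(yaw) Ry(pitch) Rx(roll)).
In Python, from plant import * gives the robot as it stands.
- The arm moves only by the tool step_arm, never from a script. Its argument "moves" is one flat list of numbers, 7 for each row, row after row: the shift along the tool's x, y, z scaled (see below), then the turn, a rotation vector about the tool's x, y, z scaled (see below), then the closure, from -1 (fully open) to 1 (shut). A call has 1 to 8 rows; each row shifts and turns the pose as measured when the row begins, along the tool's axes as they then stand; what a row does not reach is not made up. The controller multiplies each number of a shift by 2 cm and each number of a turn by 4 degrees. A row lasts 1/12 s, in which the tool goes at most 41.7 mm and 7.16 degrees, less where a joint would pass 70% of its speed; a pose out of reach is approached as far as the arm can. A call with a number of a shift or a turn outside -1 to 1 is refused whole. A call with a gripper value outside its range is refused whole. The fingers move at their own pace and stop on an object; the grip force is fixed at half the most. Time passes only in rows, so rows that do not move let the fingers close. It gives the time, the measured TCP pose, the force and the opening at its end, in the units of the state.
- get_obs(): the state, without advancing time (a new reading comes with each control period).
- capture(name): name is "scene" or "top"; returns the picture (400x640x3 uint8, red, green, blue); there is no depth.
- get_calibration(name): a dict with "mtx" (3x3 intrinsics, pixels), "k1" (the pictures are not rectified: a ray, as slopes to the right and down, at radius r is drawn at 1 + k1 r^2 times it, then the intrinsics apply), "eye" and "orientation" of the camera in the world. Camera axes: x right, y down, z forward; pixel columns grow to the right and rows downward; lengths in mm; the calibration is good to about 2 mm. A picture is of the moment at which its call begins. get_calibration takes no time and is no camera call.
- close_job(): hands the job in, once; it reports no verdict.
The state is a dict: "time": time; "joint_positions": joint angles; "dq": joint speeds; "tau": joint torques, N m; "tool_pos": TCP position; "tcp_rot": TCP orientation; "contact_force": force on the tool from outside, world axes, zero at the start; "moment": the same for the moment, N m; "grip_width": finger opening in mm.
Only numpy, scipy, OpenCV 4.12 (cv2) and the standard library are available. Lean on these libraries where they do the work, as an engineer would, in place of code of your own. Each camera call takes 0.05 s, during which the arm holds its last target.

## Task

The lamp's leaning stem is locked down by a fork-shaped keeper: slide the keeper sideways along its guide until the fork is clear of the stem's collar. Then draw the stem 60 mm straight out of its snug sleeve, along its own leaning axis and without wrenching it sideways, and keep it still at that height so that it can be clamped: finish while holding it, not letting go. Leave the loose shade, the book and the screwdriver alone.

Things in the scene. Friction and masses are not known exactly. Their poses are not given: they have to be found in the camera images.
- sleeve: fixed square dark steel sleeve, 44 x 44 x 110 mm, on a fixed round foot. Origin: centre of the bore's mouth at the top end, 128 mm above the table. z: up along the bore, which leans 15 deg from vertical, roughly towards the robot. y: level, along the keeper's guide channel, which runs to y = 142 mm, its walls 44 mm apart outside and 9 mm above the mouth. Bore 17 mm wide, 110 mm deep
- stem_grip (a point): centre of the grip of the loose aluminium stem (0.25 to 0.5 kg): a cylinder of diameter 26, length 40 mm at its top end, 28 to 68 mm above the mouth at the start (this point: 48 mm, on the bore's axis). z: up the stem's axis. Below it a 16 mm shaft reaching 100 mm into the bore, and a collar of diameter 30, 6 mm thick, resting on the mouth. Let go, the stem slides back down
- keeper_post (a point): middle of the round upright post of the keeper, diameter 14, 13 to 45 mm above the mouth and parallel to the sleeve's z; this point: 30 mm above the mouth, 75 mm to +y of the bore's axis when fully in. The keeper is a flat steel fork 38 mm wide, 5 mm thick, 8 to 13 mm above the mouth; its prongs straddle the shaft just over the collar (18 mm slot, open to -y)
- keeper (a joint): slide of the keeper along the sleeve's +y axis, m: 0 fully in (stem locked), 0.040 fully out; the prongs are clear of the collar above 0.027. It takes about 2 N to move and stays where it is left
- shade: loose brass dome-shaped lampshade standing rim down, 170 mm across at the rim, 104 mm tall; origin under its centre; bystander
- book: closed book lying flat, 200 x 140 x 25 mm, origin under its centre; bystander
- screwdriver: screwdriver lying flat beyond the lamp, its handle along its -x; origin on the table; bystander
There are look-alikes about, which are no part of the job. Leave any green or red look-alike of the part that bears sleeve alone.

How it is judged:
By the outcome, as a careful person would: the job done as asked, in the order asked, and still so for the second after the job is handed in, while the arm keeps its last pose, push and grip.
It also fails if it takes over 40 s, if anything falls off the work surface, if the arm or the gripper's body presses on something with over 40 N, if the wrist force passes 120 N, or if a joint passes its speed limit or range.

## Working session

There is one attempt and no reset: what is moved stays moved. The work goes in short steps, Python scripts to look and compute and a tool call to move; the robot and the scene stay as the last step left them, time stands still between calls to the robot, and variables do not carry over. Pictures are saved under pics/ and viewed, and the job is handed in when it is done.

Besides the shell and the picture viewer there is one more tool, called after "Request:" in YAML: its name, and indented under it one key for each argument. step_arm: Moves the arm, as the interface text tells. Shifts and turns lie within -1 to 1; 1 stands for 2 cm of shift or 4 degrees of turn. Its arguments: {"type":"object","properties":{"moves":{"type":"array"}},"required":["moves"]}

```bash
mkdir -p pics; ls
python3 - <<'E'
from plant import *
import cv2
for n in ("scene","top"):
    im=capture(n); cv2.imwrite(f"pics/{n}0.png",im[:,:,::-1]); print(n,get_calibration(n))
print(get_obs())
E
```

```text
pics
scene {'mtx': array([[364.37604567,   0.        , 320.42873834],
       [  0.        , 364.37604567, 200.91446387],
       [  0.        ,   0.        ,   1.        ]]), 'k1': 0.005595263900149172, 'eye': array([821.20380445, 337.23400218, 908.81072083]), 'orientation': array([-2.60131734,  0.01016591,  2.34397544])}
top {'mtx': array([[470.07416028,   0.        , 316.86762459],
       [  0.        , 470.07416028, 192.40901753],
       [  0.        ,   0.        ,   1.        ]]), 'k1': -0.04074692702476022, 'eye': array([ 290.79014324,   -7.6002535 , 1313.93605358]), 'orientation': array([-2.99086272,  0.00738381, -1.54160748])}
{'time': 0.1, 'joint_positions': array([ 9.71011287e-01,  3.42644367e-01,  1.52487133e+00,  6.22551411e-05,
        1.27540221e+00, -1.46030448e-01]), 'dq': array([ 1.29623025e-03, -3.11753533e-03, -2.73012623e-03, -4.73972751e-05,
       -4.80936045e-04,  1.57085501e-04]), 'tau': array([ 2.28141827e-03, -4.32003379e+01, -2.44696176e+01,  7.20661087e-02,
        5.24812506e-02, -4.73355090e-05]), 'tool_pos': array([229.91457354, 471.60321821, 226.13647299]), 'tcp_rot': array([-3.14029016e+00, -2.51741936e-04,  2.68781974e+00]), 'contact_force': array([-0.63688052, -0.35695604,  0.06421307]), 'moment': array([ 0.01515912,  0.04923365, -0.01388124]), 'grip_width': 92.20756620254721}
```

View pics/scene0.png

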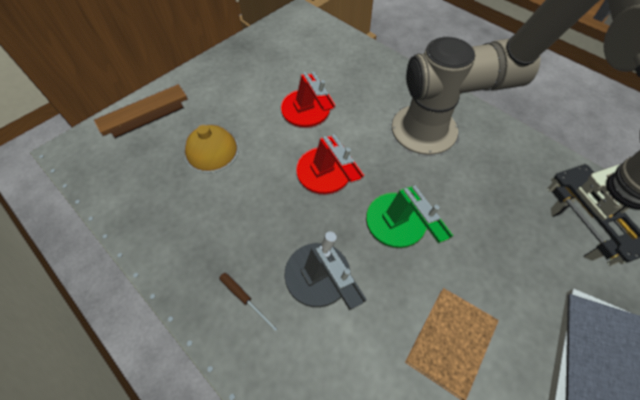

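View pics/top0.png

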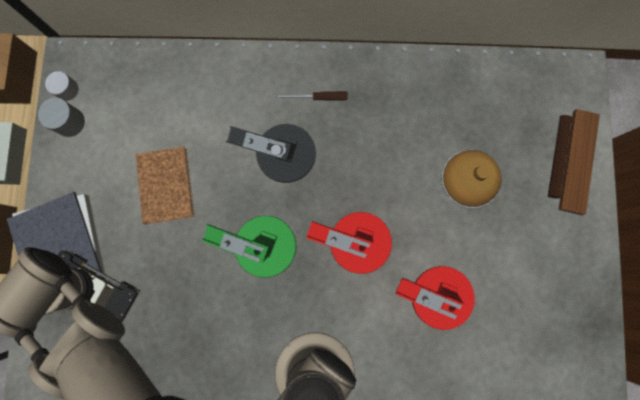

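The scene view shows the dark grey lamp at about (320,275) with its stem and keeper. The look-alikes are two red ones and one green. In the top view the lamp's foot is at (286,153) and the guide runs left, towards +y. I'll zoom in next.

Run:
```python
import cv2
a=cv2.imread("pics/scene0.png")[220:320,270:390]; cv2.imwrite("pics/s_z.png",cv2.resize(a,None,fx=6,fy=6,interpolation=cv2.INTER_CUBIC))
a=cv2.imread("pics/top0.png")[115:190,220:325]; cv2.imwrite("pics/t_z.png",cv2.resize(a,None,fx=7,fy=7,interpolation=cv2.INTER_CUBIC))
```

```text
(no output)
```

View pics/s_z.png

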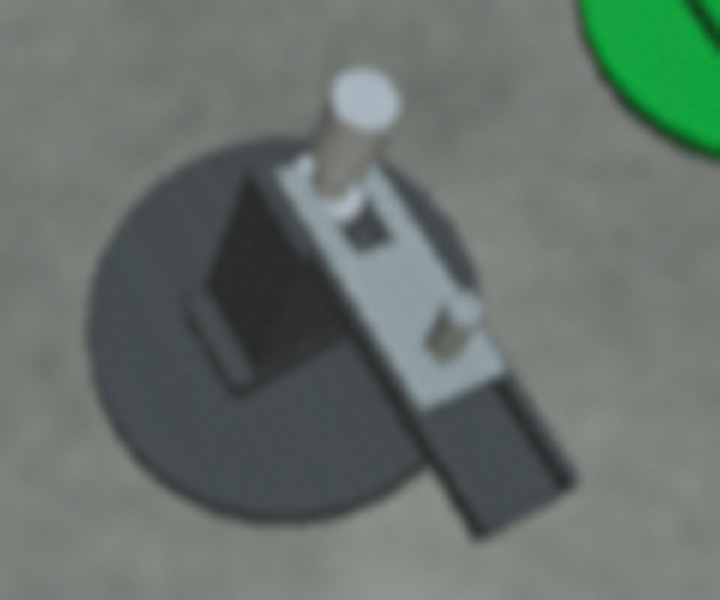

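View pics/t_z.png

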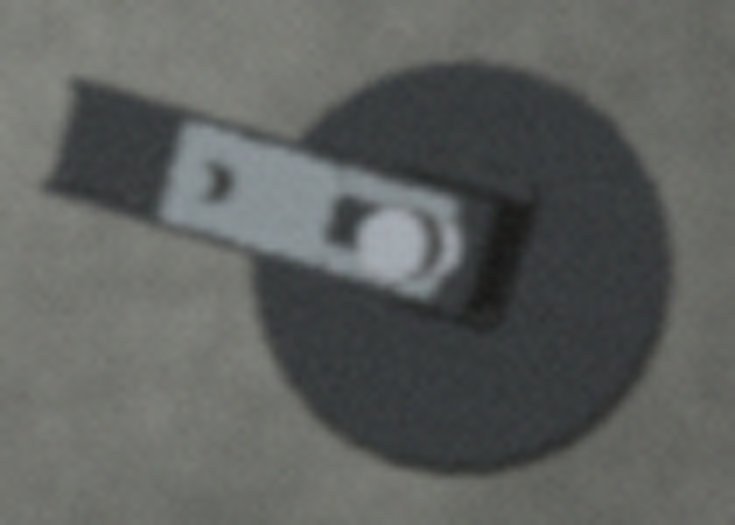

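```bash
cat > h.py <<'E'
from plant import *
import numpy as np, cv2
from scipy.spatial.transform import Rotation as R
from scipy.optimize import least_squares
def ray(n,u,v):
    c=get_calibration(n);K=c["mtx"];d=np.array([(u-K[0,2])/K[0,0],(v-K[1,2])/K[1,1]]);s=d.copy()
    for _ in range(10): s=d/(1+c["k1"]*(s@s))
    w=R.from_euler("xyz",c["orientation"]).apply([s[0],s[1],1]); return c["eye"],w/np.linalg.norm(w)
def plane(n,u,v,z):
    e,d=ray(n,u,v); return e+d*(z-e[2])/d[2]
def tri(a,b):
    (e1,d1),(e2,d2)=ray("scene",*a),ray("top",*b)
    t=np.linalg.lstsq(np.c_[d1,-d2],e2-e1,rcond=None)[0]
    p,q=e1+t[0]*d1,e2+t[1]*d2; return (p+q)/2,np.linalg.norm(p-q)
def frame(yaw,tilt=np.radians(15)):
    # y level with heading yaw ; z leans by tilt about y
    y=np.array([np.cos(yaw),np.sin(yaw),0]);h=np.array([np.sin(yaw),-np.cos(yaw),0]) # y x zup
    # lean direction -h towards robot or +h
    return y,h
E
python3 - <<'E'
from h import *
S=lambda x,y:(270+(x+.5)/6-.5,220+(y+.5)/6-.5)
T=lambda x,y:(220+(x+.5)/7-.5,115+(y+.5)/7-.5)
P={"stem":((365,98),(392,244),193.7),"post":((463,305),(203,182),171.5),"cA":((577,485),(45,190),None),"cB":((477,540),(72,80),None)}
for k,(a,b,z) in P.items():
    print(k,*tri(S(*a),T(*b)), [plane(n,*q,z)[:2].round(1) for n,q in (("scene",S(*a)),("top",T(*b)))] if z else "")
E
```

```text
stem [565.6311728  109.3494435  190.06865602] 2.010948289804212 [array([567.5, 109.7]), array([564.2, 109.8])]
post [592.12352011 181.69966895 165.72669629] 0.23276629285688424 [array([594. , 182.8]), array([590.5, 180.8])]
cA [599.66213336 247.81532891 120.51878993] 1.3487431221739887 
cB [640.64268422 237.29546368 129.19161836] 3.9384119319808994
```

```bash
cat >> h.py <<'E'
def proj(n,p):
    c=get_calibration(n);K=c["mtx"];q=R.from_euler("xyz",c["orientation"]).inv().apply(np.asarray(p,float)-c["eye"]);s=q[:2]/q[2]
    s=s*(1+c["k1"]*(s@s)); return np.array([K[0,0]*s[0]+K[0,2],K[1,1]*s[1]+K[1,2]])
def sleeve(yaw):  # cols x,y,z
    y=np.array([np.cos(yaw),np.sin(yaw),0]);h=np.array([-np.sin(yaw),np.cos(yaw),0])
    if h[0]>0:h=-h
    z=np.cos(np.radians(15))*np.array([0,0,1])+np.sin(np.radians(15))*h
    return np.c_[np.cross(y,z),y,z]
E
python3 - <<'E'
from h import *
S=lambda x,y:(270+(x+.5)/6-.5,220+(y+.5)/6-.5)
T=lambda x,y:(220+(x+.5)/7-.5,115+(y+.5)/7-.5)
P=[((0,0,68),(365,98),(392,244)),((0,75,45),(463,305),(203,182)),((-22,142,9),(577,485),(45,190)),((22,142,9),(477,540),(72,80))]
def res(v,cams=("scene","top")):
    o=np.array([v[0],v[1],128]);A=sleeve(v[2]);r=[]
    for m,a,b in P:
        w=o+A@np.array(m)
        if "scene" in cams:r+=list(proj("scene",w)-S(*a))
        if "top" in cams:r+=list(proj("top",w)-T(*b))
    return np.array(r)
print(np.c_[sleeve(1.3)].round(2))
for c in (("scene",),("top",),("scene","top")):
    s=least_squares(res,[590,110,1.3],args=(c,)); print(c,s.x,np.round(s.fun,1))
    o=np.array([*s.x[:2],128]);A=sleeve(s.x[2]);print(A.round(3).tolist(),o+A@[0,0,48],o+A@[0,75,30])
# foot centre
print(proj("top",[o[0],o[1],0]))
E
```

```text
[[ 0.93  0.27 -0.25]
 [-0.26  0.96  0.07]
 [ 0.26  0.    0.97]]
('scene',) [584.56522236 106.25992842   1.27815625] [ 0.5  0.6 -0.8 -0.1  0.2  0.2  0.1 -0.6]
[[0.925, 0.288, -0.248], [-0.279, 0.957, 0.075], [0.259, 0.0, 0.966]] [572.67007792 109.84381927 174.36443966] [598.76683664 180.31128033 156.97777479]
('top',) [581.12708526 104.50790925   1.30216884] [ 0.2  0.   0.4  0.3 -0.6  0.2 -0.  -0.5]
[[0.931, 0.265, -0.25], [-0.256, 0.964, 0.069], [0.259, 0.0, 0.966]] [569.14931984 107.80516118 174.36443966] [593.54661187 178.87889772 156.97777479]
('scene', 'top') [583.03610377 105.55350812   1.28674863] [ 0.7 -0.2 -0.3 -0.8 -0.4 -1.   0.1 -0.9  0.9 -0.9 -0.8 -1.4  0.9 -1.6
 -0.  -2. ]
[[0.927, 0.28, -0.248], [-0.271, 0.96, 0.073], [0.259, 0.0, 0.966]] [571.11060468 109.03506038 174.36443966] [596.60092459 179.72415059 156.97777479]
[283.70206335 159.31636904]
```

```bash
cat >> h.py <<'E'
O=np.array([583.,105.5,128.]);A=sleeve(1.288)
TR=np.c_[-A[:,0],A[:,1],-A[:,2]]
def go(x,y,z):
    o=get_obs();p=o["tool_pos"];r=R.from_euler("xyz",o["tcp_rot"])
    w=O+A@np.array([x,y,z],float); d=r.inv().apply(w-p);rv=(r.inv()*R.from_matrix(TR)).as_rotvec(degrees=True)
    print("t",round(o["time"],2),"sleeve",(A.T@(p-O)).round(1),"F_sl",(A.T@o["contact_force"]).round(1),"w",round(o["grip_width"],1))
    print("shift units",(d/20).round(2),"turn units",(rv/4).round(2))
E
python3 -c "
from h import *
go(0,75,150)"
```

```text
t 0.1 sleeve [-400.8  253.   209. ] F_sl [-0.5 -0.5  0.2] w 92.2
shift units [-21.34  -5.35  -2.34] turn units [-0.34 -3.75 -2.43]
```

Request:
step_arm:
  moves: [-0.9,-0.2,-0.4,0,-0.5,-0.3,-0.2,-0.9,-0.2,-0.4,0,-0.5,-0.3,-0.2,-0.9,-0.2,-0.2,0,-0.5,-0.3,-0.2,-0.9,-0.2,-0.2,0,-0.5,-0.3,-0.2,-0.9,-0.2,-0.2,0,-0.5,-0.3,-0.2,-0.9,-0.2,-0.1,0,-0.5,-0.3,-0.2,-0.9,-0.2,-0.1,0,-0.4,-0.3,-0.2,-0.9,-0.2,-0.1,0,-0.4,-0.3,-0.2]

```text
time: 0.77
tool_pos: [349.5, 386.5, 275.3]
tcp_rot: [-3.103, 0.269, 2.874]
contact_force: [0.4, 0.6, 0.5]
grip_width: 55.0
```

```bash
python3 -c "
from h import *
go(0,75,150)"
```

```text
t 0.77 sleeve [-254.2  204.7  220.7] F_sl [0.4 0.7 0.4] w 55.0
shift units [-12.59  -6.54   3.86] turn units [-0.5   0.11  0.2 ]
```

Request:
step_arm:
  moves: [-0.9,-0.5,0,-0.1,0,0,0,-0.9,-0.5,0,-0.1,0,0,0,-0.9,-0.5,0,-0.1,0,0,0,-0.9,-0.5,0,0,0,0,0,-0.9,-0.5,0,0,0,0,0,-0.9,-0.5,0.1,0,0,0,0,-0.9,-0.5,0.2,0,0,0,0,-0.9,-0.5,0.3,0,0,0,0]

```text
time: 1.43
tool_pos: [467.9, 267.3, 303.5]
tcp_rot: [-3.12, 0.268, 2.88]
contact_force: [0.3, -0.5, 0.5]
grip_width: 45.8
```

```bash
python3 -c "
from h import *
go(0,75,150)"
```

```text
t 1.43 sleeve [-105.   123.2  209.9] F_sl [ 0.5 -0.4  0.4] w 45.8
shift units [-5.18 -2.47  3.06] turn units [-0.22  0.09  0.3 ]
```

Request:
step_arm:
  moves: [-0.7,-0.3,0.3,0,0,0.1,0,-0.7,-0.3,0.3,0,0,0.1,0,-0.7,-0.3,0.4,-0.1,0,0.1,0,-0.7,-0.3,0.4,-0.1,0,0,0,-0.7,-0.3,0.4,0,0,0,0,-0.7,-0.3,0.4,0,0,0,0,-0.6,-0.4,0.4,0,0,0,0,-0.4,-0.3,0.4,0,0,0,0]

```text
time: 2.1
tool_pos: [570.2, 180.0, 270.1]
tcp_rot: [-3.139, 0.265, 2.856]
contact_force: [-0.1, -0.4, 0.6]
grip_width: 45.5
```

```bash
python3 -c "
from h import *
go(0,75,100)
import cv2
for n in ('scene','top'):
    im=capture(n); cv2.imwrite(f'pics/{n}1.png',im[:,:,::-1])
a=cv2.imread('pics/scene1.png')[180:330,250:410]; cv2.imwrite('pics/s_z1.png',cv2.resize(a,None,fx=4,fy=4,interpolation=cv2.INTER_CUBIC))
a=cv2.imread('pics/top1.png')[95:215,200:330]; cv2.imwrite('pics/t_z1.png',cv2.resize(a,None,fx=4,fy=4,interpolation=cv2.INTER_CUBIC))
"
```

```text
t 2.1 sleeve [  4.9  68.  145.8] F_sl [ 0.1 -0.5  0.6] w 45.5
shift units [0.25 0.36 2.29] turn units [-0.05  0.05 -0.04]
```

View pics/s_z1.png

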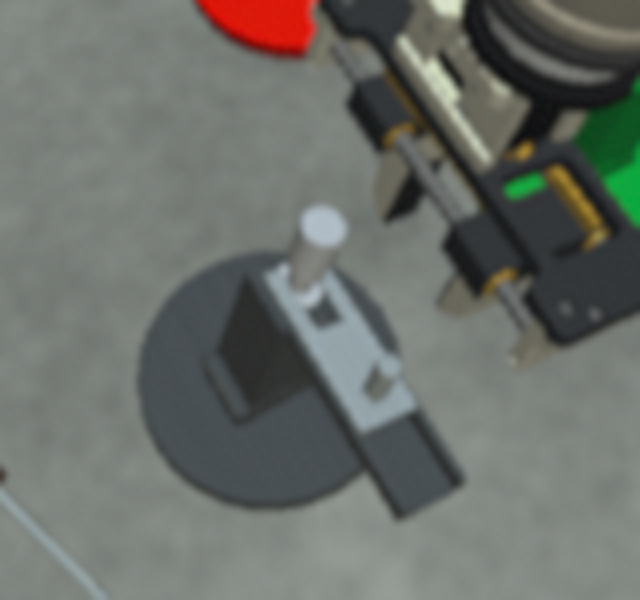

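View pics/t_z1.png

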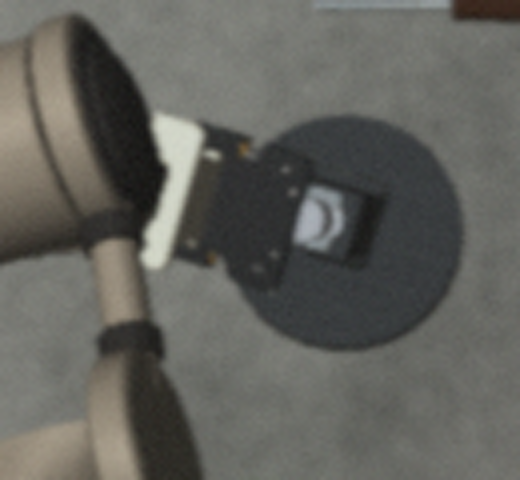

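```bash
python3 -c "
from h import *
o=get_obs();r=R.from_euler('xyz',o['tcp_rot'])
for q in ([0,0,0],[0,23,0],[0,42,0],[0,-23,0],[0,-42,0],[9.5,23,0],[-9.5,23,0],[9.5,-23,0],[-9.5,-23,0]): print(q,(proj('scene',o['tool_pos']+r.apply(q))-[250,180]+.5)*4-.5)
a=cv2.imread('pics/scene1.png')[200:290,310:410]; cv2.imwrite('pics/s_z2.png',cv2.resize(a,None,fx=8,fy=6.6,interpolation=cv2.INTER_CUBIC))
"
```

```text
[0, 0, 0] [428.10305056 252.25721545]
[0, 23, 0] [454.08615594 291.30204364]
[0, 42, 0] [476.15208244 324.46006508]
[0, -23, 0] [402.88361336 214.35939169]
[0, -42, 0] [382.60196483 183.88129506]
[9.5, 23, 0] [469.94009051 284.49011733]
[-9.5, 23, 0] [438.03060691 298.20104379]
[9.5, -23, 0] [418.5876727  208.21541774]
[-9.5, -23, 0] [386.98560781 220.57951264]
```

View pics/s_z2.png

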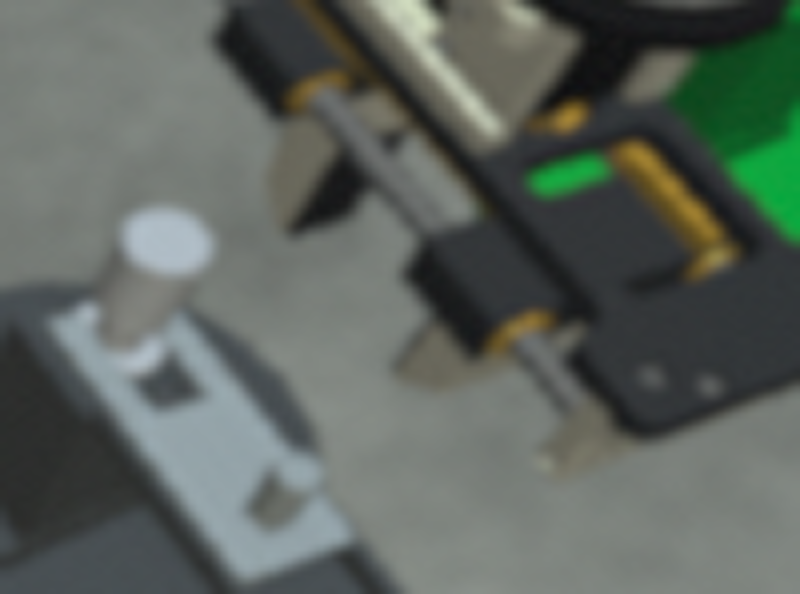

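```bash
sed -i 's/^O=.*/O=np.array([584.2,106.1,128.]);A=sleeve(1.281)/' h.py; python3 -c "
from h import *
go(0,75,60)"
```

```text
t 2.2 sleeve [  2.7  66.2 145.2] F_sl [-0.4 -0.3  1.3] w 45.7
shift units [0.14 0.46 4.26] turn units [-0.05  0.01  0.04]
```

Request:
step_arm:
  moves: [0.1,0.3,0.2,0,0,0,0,0.05,0.15,0.6,0,0,0,0,0,0,0.8,0,0,0,0,0,0,0.8,0,0,0,0,0,0,0.8,0,0,0,0,0,0,0.6,0,0,0,0,0,0,0.3,0,0,0,0,0,0,0,0,0,0,0]

```text
time: 2.87
tool_pos: [586.7, 191.1, 182.4]
tcp_rot: [-3.14, 0.261, 2.861]
contact_force: [-0.1, 0.4, 0.0]
grip_width: 46.0
```

```bash
python3 -c "
from h import *
go(0,75,20)
im=capture('scene')[200:300,300:420,::-1]; cv2.imwrite('pics/s3.png',cv2.resize(im,None,fx=6,fy=6,interpolation=cv2.INTER_CUBIC))
"
```

```text
t 2.87 sleeve [-7.1 82.2 58.2] F_sl [-0.2  0.3  0.1] w 46.0
shift units [-0.35 -0.36  1.91] turn units [ 0.01 -0.01  0.12]
```

View pics/s3.png

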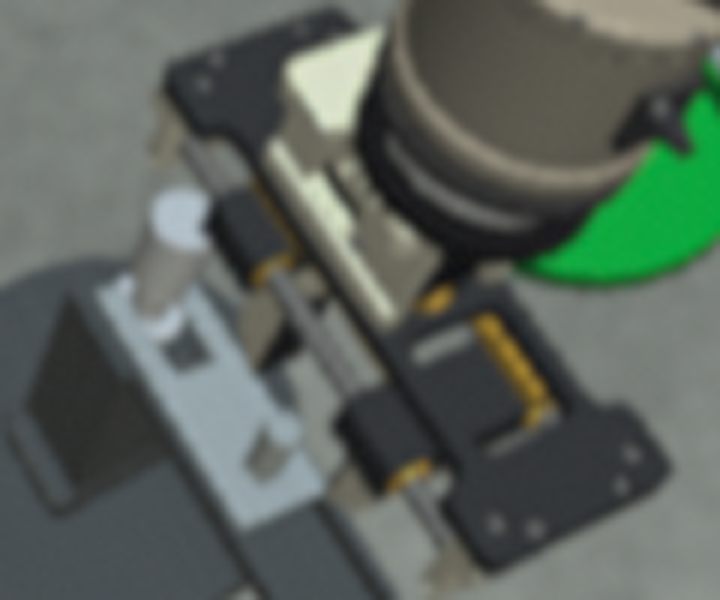

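Request:
step_arm:
  moves: [-0.3,-0.3,0,0,0,0.1,0,0,0,0.2,0,0,0,0,0,0,0.3,0,0,0,0,0,0,0.3,0,0,0,0,0,0,0.2,0,0,0,0,0,0,0,0,0,0,0]

```text
time: 3.42
tool_pos: [597.5, 182.8, 167.1]
tcp_rot: [3.138, 0.267, 2.853]
contact_force: [-0.2, -0.3, -0.1]
grip_width: 46.1
```

```bash
python3 -c "
from h import *
go(0,75,20)
"
```

```text
t 3.42 sleeve [ 1.2 77.3 40.1] F_sl [-0.1 -0.3 -0.1] w 46.1
shift units [ 0.07 -0.12  1.01] turn units [0.06 0.07 0.02]
```

Request:
step_arm:
  moves: [0.05,-0.1,0.3,0,0,0,0,0,0,0.3,0,0,0,0,0,0,0.3,0,0,0,0,0,0,0.1,0,0,0,0,0,0,0,0,0,0,0]

```text
time: 3.83
tool_pos: [601.3, 179.2, 145.0]
tcp_rot: [3.138, 0.266, 2.853]
contact_force: [-0.1, -0.7, 0.4]
grip_width: 45.8
```

```bash
python3 -c "
from h import *
go(0,75,20)
im=capture('scene')[200:300,300:420,::-1]; cv2.imwrite('pics/s4.png',cv2.resize(im,None,fx=6,fy=6,interpolation=cv2.INTER_CUBIC))
"
```

```text
t 3.83 sleeve [ 0.  75.  17.6] F_sl [ 0.2 -0.7  0.3] w 45.8
shift units [ 0.    0.   -0.12] turn units [0.05 0.06 0.01]
```

View pics/s4.png

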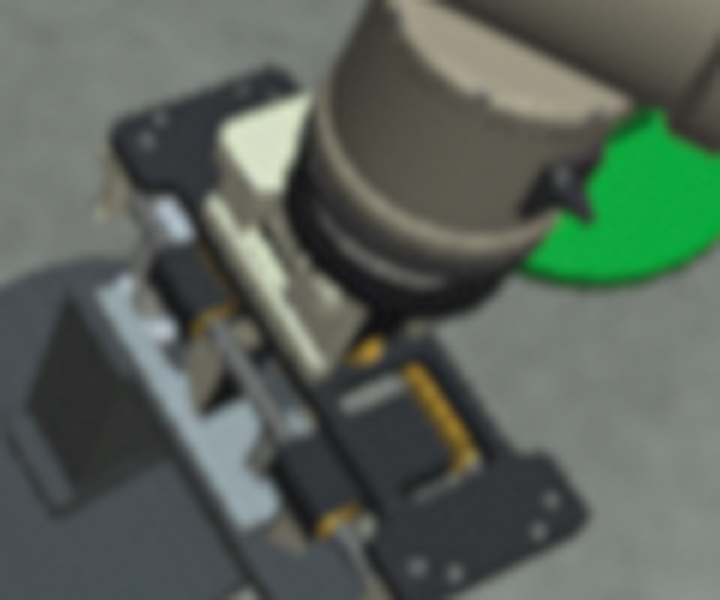

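Request:
step_arm:
  moves: [0,0,0,0,0,0,1,0,0,0,0,0,0,1,0,0,0,0,0,0,1,0,0,0,0,0,0,1,0,0,0,0,0,0,1,0,0,0,0,0,0,1]

```text
time: 4.38
tool_pos: [601.7, 179.7, 146.1]
tcp_rot: [3.137, 0.268, 2.853]
contact_force: [1.1, 1.1, -1.9]
grip_width: 13.3
```

```bash
python3 -c "
from h import *
go(0,115,18)
"
```

```text
t 4.38 sleeve [ 0.5 75.5 18.6] F_sl [ 0.2  1.3 -2. ] w 13.3
shift units [0.02 1.97 0.04] turn units [0.07 0.08 0.02]
```

Request:
step_arm:
  moves: [0,0.3,0,0,0,0,1,0,0.4,0,0,0,0,1,0,0.4,0,0,0,0,1]

```text
time: 4.63
tool_pos: [607.3, 199.9, 146.0]
tcp_rot: [3.14, 0.266, 2.851]
contact_force: [-1.9, -2.5, 0.1]
grip_width: 13.1
```

```bash
python3 -c "
from h import *
go(0,113,18)
"
```

```text
t 4.63 sleeve [ 0.1 96.5 18.6] F_sl [-1.  -2.9  0.4] w 13.1
shift units [0.01 0.83 0.03] turn units [ 0.02  0.06 -0.  ]
```

Request:
step_arm:
  moves: [0,0.3,0,0,0,0,1,0,0.3,0,0,0,0,1,0,0.1,0,0,0,0,1,0,0,0,0,0,0,1]

```text
time: 4.97
tool_pos: [611.7, 215.7, 145.9]
tcp_rot: [-3.139, 0.266, 2.854]
contact_force: [-2.7, -7.5, 3.4]
grip_width: 13.1
```

```bash
python3 -c "
from h import *
go(0,113,18)
"
```

```text
t 4.97 sleeve [ -0.2 112.9  18.6] F_sl [ 0.4 -8.   3.4] w 13.1
shift units [-0.01  0.01  0.03] turn units [-0.02  0.05  0.04]
```

Request:
step_arm:
  moves: [0,-0.03,0,0,0,0,1,0,0,0,0,0,0,0,0,0,0,0,0,0,0,0,0,0,0,0,0,0,0,0,-0.4,0,0,0,0,0,0,-0.7,0,0,0,0,0,0,-0.7,0,0,0,0,0,0,-0.7,0,0,0,0]

```text
time: 5.63
tool_pos: [598.1, 221.2, 193.5]
tcp_rot: [-3.139, 0.262, 2.855]
contact_force: [-0.0, -0.8, 0.4]
grip_width: 45.8
```

```bash
python3 -c "
from h import *
go(0,113,110)
for n in ('scene','top'):
    im=capture(n); cv2.imwrite(f'pics/{n}5.png',im[:,:,::-1])
a=cv2.imread('pics/scene5.png')[200:300,290:410]; cv2.imwrite('pics/s5.png',cv2.resize(a,None,fx=6,fy=6,interpolation=cv2.INTER_CUBIC))
"
```

```text
t 5.63 sleeve [ -1.9 114.3  68.4] F_sl [ 0.3 -0.8  0.3] w 45.8
shift units [-0.1  -0.07 -2.08] turn units [-0.02 -0.    0.05]
```

View pics/s5.png

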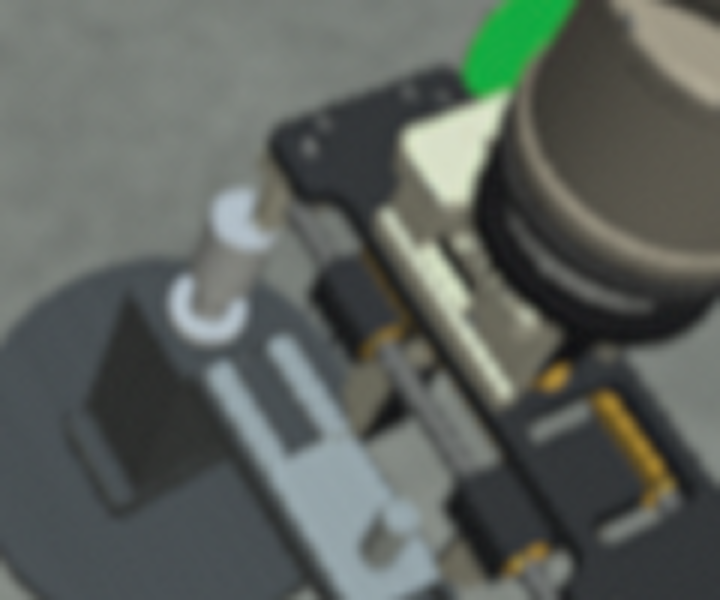

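View pics/top5.png

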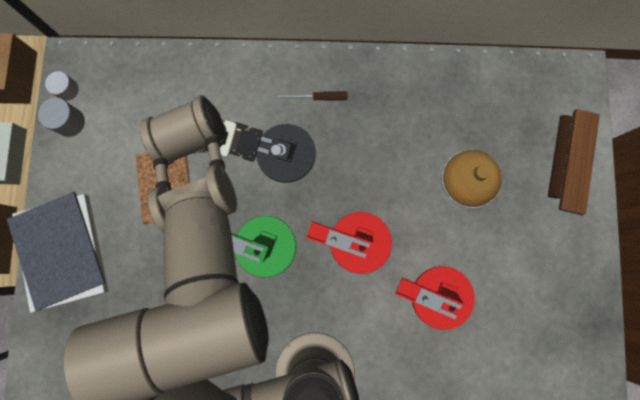

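The fork is fully clear of the collar: the collar ring is at crop (207,310) and the prong tips at about (215,370) and (280,340). Next I'll rise and move over the stem.

Request:
step_arm:
  moves: [0,0,-0.7,0,0,0,0,0,0,-0.7,0,0,0,0,-0.1,-0.4,-0.3,0,0,0,0,0,-0.8,0,0,0,0,0,0,-0.9,0,0,0,0,0,0,-0.9,0,0,0,0,0,0,-0.9,0,0,0,0,0,0,-0.8,0,0,0,0,0]

```text
time: 6.4
tool_pos: [564.8, 131.2, 227.1]
tcp_rot: [3.14, 0.266, 2.86]
contact_force: [-0.2, -0.0, 0.1]
grip_width: 46.1
```

```bash
python3 -c "
from h import *
go(0,0,85)
"
```

```text
t 6.4 sleeve [  0.7  18.5 102.4] F_sl [-0.2 -0.1  0.1] w 46.1
shift units [ 0.05 -0.93  0.87] turn units [0.05 0.05 0.12]
```

Request:
step_arm:
  moves: [0,-0.5,0,0,0,0.05,0,0,-0.1,0,0,0,0,0,0,0,0.3,0,0,0,0,0,0,0.3,0,0,0,0,0,0,0,0,0,0,0,0,0,0,0,0,0,0]

```text
time: 6.9
tool_pos: [563.9, 115.1, 212.5]
tcp_rot: [3.14, 0.264, 2.853]
contact_force: [0.1, -0.2, -0.4]
grip_width: 46.0
```

```bash
python3 -c "
from h import *
go(0,0,30)
for n in ('scene','top'):
    im=capture(n); cv2.imwrite(f'pics/{n}6.png',im[:,:,::-1])
a=cv2.imread('pics/scene6.png')[200:290,290:400]; cv2.imwrite('pics/s6.png',cv2.resize(a,None,fx=6,fy=6,interpolation=cv2.INTER_CUBIC))
o=get_obs();r=R.from_euler('xyz',o['tcp_rot'])
for q in ([0,0,0],[9.5,23,0],[-9.5,23,0],[9.5,-23,0],[-9.5,-23,0]): print(q,(proj('scene',o['tool_pos']+r.apply(q))-[290,200]+.5)*6-.5)
print((proj('scene',O+A@[0,0,68])-[290,200]+.5)*6-.5)
"
```

```text
t 6.9 sleeve [ 0.6  2.8 87.3] F_sl [ 0.  -0.2 -0.4] w 46.0
shift units [ 0.04 -0.15  2.87] turn units [0.02 0.03 0.01]
[0, 0, 0] [264.00752088 197.80686393]
[9.5, 23, 0] [319.63102804 240.89134606]
[-9.5, 23, 0] [274.74546154 258.59905255]
[9.5, -23, 0] [253.6752714  139.30930664]
[-9.5, -23, 0] [209.26058334 155.40280482]
[248.22063108 220.31552457]
```

View pics/s6.png

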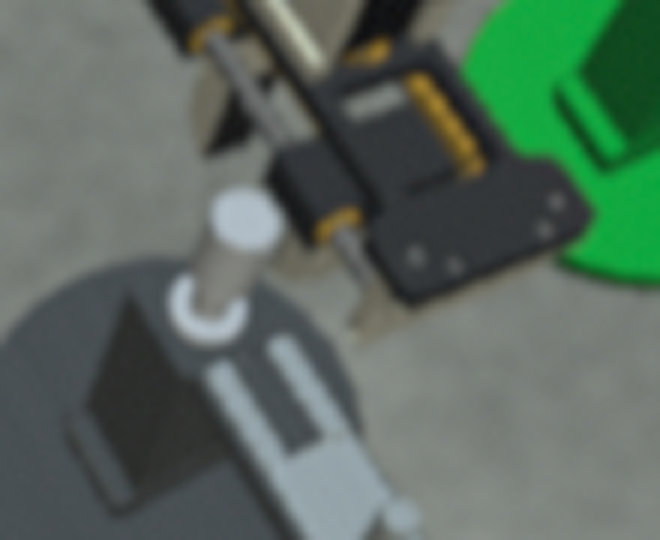

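```bash
python3 -c "
from h import *
im=cv2.imread('pics/scene6.png');im=im[200:290,290:400].astype(int)
big=cv2.resize(im.astype('uint8'),None,fx=6,fy=6,interpolation=cv2.INTER_CUBIC)
m=(big.min(2)>165).astype('uint8');m[:180]=0;m[260:]=0;m[:,:205]=0;m[:,285:]=0
n,l,s,c=cv2.connectedComponentsWithStats(m)
for i in range(1,n):
  if s[i][4]>300:
    u=(c[i]+.5)/6-.5+[290,200];print(s[i],c[i],A.T@(plane('scene',*u,193.7)-O))
    h=cv2.findContours((l==i).astype('uint8'),0,1)[0][0];e=cv2.fitEllipse(h);print(e); u=(np.array(e[0])+.5)/6-.5+[290,200];print(A.T@(plane('scene',*u,193.7)-O))
"
```

```text
[ 218  195   56   50 2230] [245.15829596 219.57174888] [ 0.79484656 -0.79014122 67.80466656]
((245.1787109375, 219.57281494140625), (47.41996765136719, 57.913002014160156), 117.69966888427734)
[ 0.78885898 -0.78616669 67.80627093]
```

Request:
step_arm:
  moves: [0,-0.18,0,0,0,0,0,0,0,0.2,0,0,0,0,0,0,0.4,0,0,0,0,0,0,0.5,0,0,0,0,0,0,0.5,0,0,0,0,0,0,0.4,0,0,0,0,0,0,0.2,0,0,0,0,0,0,0,0,0,0,0]

```text
time: 7.67
tool_pos: [574.9, 109.0, 164.9]
tcp_rot: [3.14, 0.263, 2.855]
contact_force: [-0.5, 0.1, 0.2]
grip_width: 46.0
```

```bash
python3 -c "
from h import *
go(0.8,-0.8,30)
"
```

```text
t 7.67 sleeve [ 0.1  0.1 38.2] F_sl [-0.5 -0.   0.4] w 46.0
shift units [-0.03 -0.05  0.41] turn units [0.03 0.02 0.04]
```

Request:
step_arm:
  moves: [-0.03,-0.05,0.2,0,0,0,0,0,0,0.2,0,0,0,0,0,0,0,0,0,0,0,0,0,0,0,0,0,0]

```text
time: 8.0
tool_pos: [577.5, 107.0, 156.1]
tcp_rot: [3.141, 0.263, 2.855]
contact_force: [1.2, -1.4, 0.5]
grip_width: 45.7
```

```bash
python3 -c "
from h import *
go(0.8,-0.8,30)
a=capture('scene')[190:290,280:400,::-1]; cv2.imwrite('pics/s7.png',cv2.resize(a,None,fx=6,fy=6,interpolation=cv2.INTER_CUBIC))
"
```

```text
t 8.0 sleeve [ 0.8 -1.1 28.9] F_sl [ 1.6 -1.   0.1] w 45.7
shift units [ 0.    0.01 -0.06] turn units [0.02 0.01 0.04]
```

View pics/s7.png

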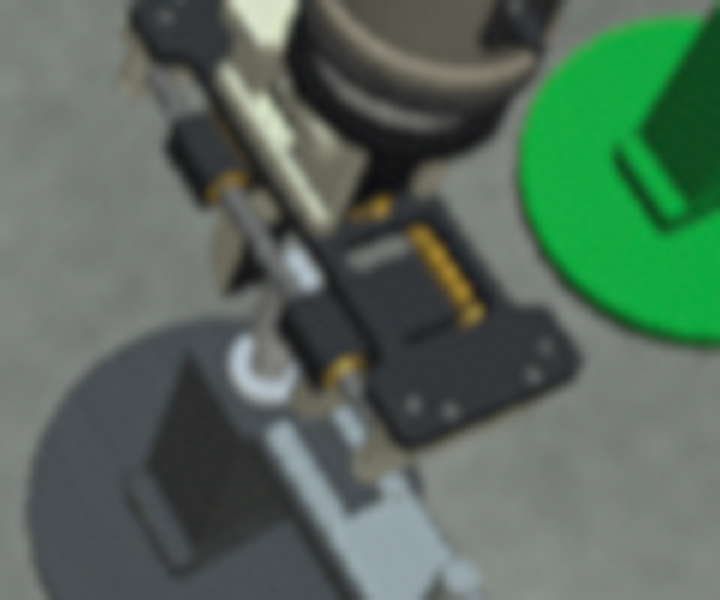

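The grip sits between the fingers: its top shows at crop (300,265) and the collar at (262,370). I'll close on it and watch the forces.

Request:
step_arm:
  moves: [0,0,0,0,0,0,0.3,0,0,0,0,0,0,0.4,0,0,0,0,0,0,1,0,0,0,0,0,0,1,0,0,0,0,0,0,1]

```text
time: 8.47
tool_pos: [577.5, 106.6, 157.3]
tcp_rot: [3.141, 0.264, 2.855]
contact_force: [1.1, -0.2, -2.3]
grip_width: 25.5
```

```bash
python3 -c "
from h import *
go(0.8,-0.8,30);o=get_obs();print(A.T@o['moment'])
"
```

```text
t 8.47 sleeve [ 1.2 -1.4 30. ] F_sl [ 0.5  0.1 -2.5] w 25.5
shift units [ 0.02  0.03 -0.  ] turn units [0.02 0.03 0.05]
[0.03084837 0.17426533 0.00425561]
```

Request:
step_arm:
  moves: [0,0,-0.15,0,0,0,1,0,0,-0.25,0,0,0,1,0,0,-0.25,0,0,0,1,0,0,0,0,0,0,1]

```text
time: 8.8
tool_pos: [574.0, 107.6, 169.9]
tcp_rot: [3.141, 0.263, 2.855]
contact_force: [0.1, 0.0, -1.6]
grip_width: 25.5
```

```bash
python3 -c "
from h import *
go(1.2,-1.4,90);o=get_obs();print(A.T@o['moment'])
"
```

```text
t 8.8 sleeve [ 1.  -1.5 43.1] F_sl [-0.3  0.1 -1.5] w 25.5
shift units [-0.01  0.01 -2.35] turn units [0.02 0.02 0.04]
[-0.07131066  0.13805902  0.03470457]
```

```bash
python3 -c "
from h import *
a=capture('scene')[190:290,280:400,::-1]; cv2.imwrite('pics/s8.png',cv2.resize(a,None,fx=6,fy=6,interpolation=cv2.INTER_CUBIC))
"
```

```text
(no output)
```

View pics/s8.png

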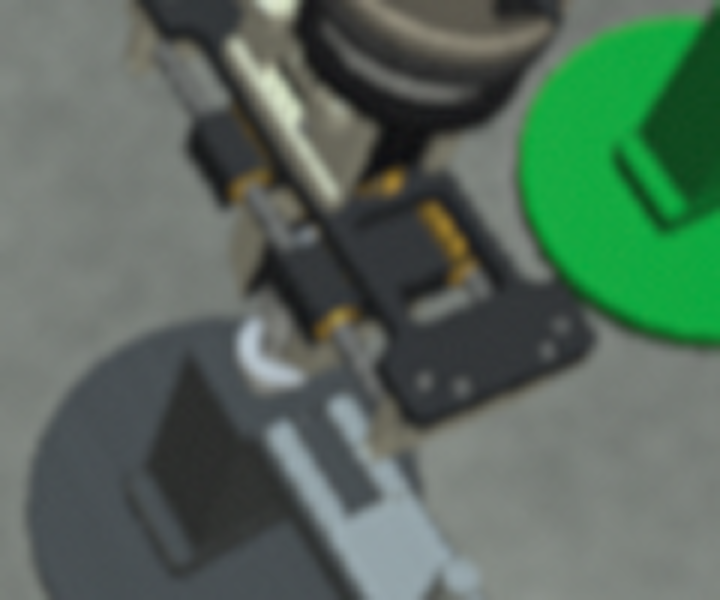

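The collar has risen along with the grip, now around (268,350). I'll keep drawing.

Request:
step_arm:
  moves: [0,0,-0.2,0,0,0,1,0,0,-0.3,0,0,0,1,0,0,-0.3,0,0,0,1,0,0,-0.3,0,0,0,1,0,0,-0.2,0,0,0,1,0,0,0,0,0,0,1]

```text
time: 9.35
tool_pos: [566.9, 109.7, 197.5]
tcp_rot: [3.141, 0.263, 2.855]
contact_force: [1.1, 0.0, -3.7]
grip_width: 25.3
```

```bash
python3 -c "
from h import *
go(1.2,-1.4,90);o=get_obs();print(A.T@o['moment'])
"
```

```text
t 9.35 sleeve [ 1.  -1.5 71.7] F_sl [ 0.1  0.3 -3.9] w 25.3
shift units [-0.01  0.01 -0.91] turn units [0.02 0.02 0.05]
[-0.00464346  0.15160612 -0.04245453]
```

Request:
step_arm:
  moves: [0,0,-0.25,0,0,0,1,0,0,-0.3,0,0,0,1,0,0,-0.2,0,0,0,1,0,0,-0.05,0,0,0,1,0,0,0,0,0,0,1]

```text
time: 9.77
tool_pos: [562.2, 111.0, 214.9]
tcp_rot: [3.141, 0.264, 2.855]
contact_force: [1.2, -1.0, -4.8]
grip_width: 25.2
```

```bash
python3 -c "
from h import *
go(1.2,-1.4,90)
a=capture('scene')[170:290,270:400,::-1]; cv2.imwrite('pics/s9.png',cv2.resize(a,None,fx=5,fy=5,interpolation=cv2.INTER_CUBIC))
go(1.2,-1.4,90)
for z in (54,60,66):
  for x in ([15,0],[-15,0],[0,15],[0,0]): print(z,x,(proj('scene',O+A@[.8+x[0],-.8+x[1],z])-[270,170]+.5)*5-.5)
"
```

```text
t 9.77 sleeve [ 0.8 -1.6 89.8] F_sl [ 0.1 -0.6 -5. ] w 25.2
shift units [-0.02  0.01 -0.01] turn units [0.02 0.03 0.05]
t 9.82 sleeve [ 0.8 -1.6 89.7] F_sl [ 0.1 -0.5 -3. ] w 25.4
shift units [-0.02  0.01 -0.01] turn units [0.02 0.03 0.05]
54 [15, 0] [267.8586619  360.76554423]
54 [-15, 0] [325.08669326 338.69119077]
54 [0, 15] [313.87087923 377.07813613]
54 [0, 0] [296.71790835 349.6334435 ]
60 [15, 0] [270.94331183 353.54009165]
60 [-15, 0] [328.44668876 331.46295632]
60 [0, 15] [317.22373815 369.94804016]
60 [0, 0] [299.94281382 342.40605637]
66 [15, 0] [274.0641509  346.22992002]
66 [-15, 0] [331.84544621 324.15140762]
66 [0, 15] [320.61594195 362.73434847]
66 [0, 0] [303.20523569 335.09465258]
```

View pics/s9.png

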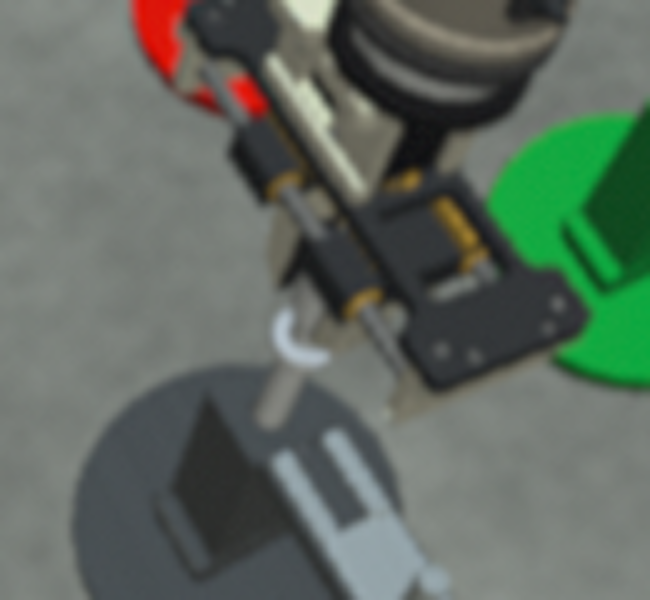

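Request:
step_arm:
  moves: [0,0,-0.02,0,0,0,1,0,0,0,0,0,0,1,0,0,0,0,0,0,1,0,0,0,0,0,0,1,0,0,0,0,0,0,1,0,0,0,0,0,0,1]

```text
time: 10.32
tool_pos: [562.1, 111.0, 215.0]
tcp_rot: [3.141, 0.263, 2.855]
contact_force: [0.7, -0.3, -2.2]
grip_width: 25.4
```

```bash
python3 -c "
from h import *
go(1.2,-1.4,90);print(get_obs()['dq'].round(4))
"
```

```text
t 10.32 sleeve [ 0.8 -1.6 89.9] F_sl [ 0.1 -0.1 -2.4] w 25.4
shift units [-0.02  0.01 -0.01] turn units [0.02 0.02 0.05]
[-0.0002  0.0009  0.0005  0.0015 -0.0015  0.0007]
```

```bash
python3 -c "
from h import *
print(close_job()); go(1.2,-1.4,90)
"
```

```text
the job is handed in; nothing more can be done
None
the job is handed in; nothing more can be done
```

The stem is drawn about 60 mm out of its sleeve, and the arm was holding it still when I handed the job in at 10.3 s.

- **Keeper:** I gripped its post and slid it about 37 mm along the guide. The picture afterwards showed the prongs clear of the collar. I then let go of it and backed off.
- **Stem:** I gripped it and drew it along the leaning axis. The tool's measured travel was 59.9 mm, with under 0.5 mm of sideways drift. Side forces at the stops I checked were below 1 N.
- **Last checks:** the arm was at rest and the grip was steady at 25.4 mm. The force on the tool along the axis was about −2.4 N (−5 N just before), roughly the stem's weight. The last picture, taken just before a final 0.2 mm trim, showed the collar at about the height expected for 60 mm.
- **Disagreements:** the two cameras differed by about 3 mm on the lamp's position. I leaned on the scene camera, which matched the fingertips to about a pixel. I did not take another picture after the trim.
- **Other objects:** I did not touch the shade, book, screwdriver or look-alikes, and no unexpected forces showed up. I did not take a last picture to confirm they were undisturbed.

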